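Open the coolant jug's push-and-turn safety cap and hold the cap above it

TASK

Open the coolant jug that has the tall ribbed push-and-turn safety cap: press the cap down, twist it anticlockwise (seen from above) while it is down until it comes free, and lift it off, leaving the jug standing as it is, not dragged or spun round. Finish while still holding the cap in the gripper, level and still, straight above the open mouth and about 8 cm clear of it, so that drips fall back in; do not disturb the other jug, the oil filter, the carton or the funnel.

Things in the scene. Friction and masses are not known exactly. Their poses are not given: they have to be found in the camera images.
- cap_centre (a point): The safety cap: red plastic cylinder, 53 mm across its fine vertical ribs, 39.5 mm tall, flat closed top, about 45 g, on the target jug's neck. This point is on its axis, half-way up: 20 mm above the skirt's rim, 19.5 mm below the top; when locked, 194 mm above the bench and 6 mm below the mouth. z is the cap's axis, up.
- liner (a joint): How far the spring disc under the cap's top is pressed in (m): 0 when locked, up to 0.007 (bottomed), -0.004 when the cap is off. The spring pushes the locked cap up with about 6 N behind 3 mm teeth: it neither lifts nor turns (a few degrees of play). Pressed down more than 3 mm (10 N; 13 N at 5 mm) and kept down, it turns.
- mouth (a point): Centre of the target jug's open mouth, top of its neck, 200 mm above the bench; z up the neck's axis, x towards the jug's handle. Neck 34 mm across (42 mm over its three bayonet lugs). The pressed cap turns anticlockwise seen from above; past 37 degrees it is free to lift straight off; at 84 it hits a stop, so about 60 is best. Clockwise is blocked.
- jug: Target jug: olive plastic, 2 litres, full, about 2.3 kg, loose. Origin on the bench below the mouth; body from 40 mm at -x to 140 mm at +x, 115 mm wide, shoulder 105 mm high; lengthwise bar handle behind the neck (x 25 to 138 mm), its top 151 mm high. The locked cap's rim is 174 mm high. Pulling or twisting the cap while locked lifts or spins the jug.
- handle (a point): Middle of the target jug's bar handle (24 mm thick), 80 mm behind the neck's axis and 138 mm above the bench. The handle is not needed for the job.
- jug2: Bystander: the same kind of jug, but with a low smooth plain cap, 43 mm across, top 168 mm above the bench. Origin below its neck, x towards its handle. Leave alone.
- filter: Bystander: white spin-on oil filter, 75 mm across, 85 mm tall. Origin at the centre of its underside. Leave alone.
- carton: Bystander: small blue carton, 100 x 70 x 50 mm. Origin at the centre of its underside. Leave alone.
- funnel: Bystander: black funnel standing on its wide mouth, 110 mm across, 130 mm tall, off to the left. Origin at the centre of its underside. Leave alone.
There are look-alikes about, which are no part of the job. What is meant by the part that bears cap_centre is not black or green, and is the smaller of those in its own colour.

How it is judged (in metres and radians):
On the way, in this order (a step that is already met when the one before it is completed fails the run):
1. the locked cap is pressed down by more than 2 mm (z of cap_centre in the frame of mouth below -0.008 m and horizontal distance between cap_centre and mouth below 0.006 m), for 0.05 s.
2. the cap is turned more than 31 degrees while it is still on the neck (angle between the x axis of cap_centre and the x axis of mouth, either way round above 0.55 rad and z of cap_centre in the frame of mouth below 0.004 m and horizontal distance between cap_centre and mouth below 0.006 m), for 0.05 s.
At the end, for the whole second after the job is handed in: Through the last second only the gripper holds the cap, still, level within 11 degrees, its centre 55 to 160 mm above the mouth and within 30 mm sideways of its axis; the jug stands upright, mouth within 30 and handle 35 mm of where they were, the other four things within 20 mm (z of cap_centre in the frame of mouth between 0.055 and 0.16 m and horizontal distance between cap_centre and mouth below 0.03 m and angle between cap_centre's own z axis and vertical below 0.2 rad and linear speed of cap below 0.03 m/s and contact force between the fingers and cap above 1 N and contact force between each of cap, the arm and jug below 0.05 N and angle between jug's own z axis and vertical below 0.05 rad and height (world z) of jug below 0.004 m and distance of mouth from where it was at the start of the episode below 0.03 m and distance of handle from where it was at the start of the episode below 0.035 m and distance of each of jug2, filter, carton, funnel from where it was at the start of the episode below 0.02 m); the arm keeps its last pose, push and grip.
It fails at once if the jug is lifted off the bench or tipped (height (world z) of jug above 0.008 m or angle between jug's own z axis and vertical above 0.12 rad).
It fails at once if the jug is dragged more than 4 cm (distance of mouth from where it was at the start of the episode above 0.04 m).
It fails at once if a bystander is tipped or lifted (angle between any of jug2, filter, carton, funnel's own z axis and vertical above 0.3 rad).
It also fails if it takes over 35 s, if anything falls off the work surface, if the arm or the gripper's body presses on something with over 40 N, if the wrist force passes 120 N, or if a joint passes its speed limit or range.

ROBOT

A 6-joint arm with a two-finger parallel gripper is mounted at the origin on the work surface. World frame = base frame: x ahead of the robot, y to its left, z up, the work surface at z = 0. Lengths are in mm, angles in rad, forces in N, time in s.
With the tool pointing down it reaches from about 300 to 775 mm from the base axis. Payload 14.6 kg.
Tool frame: the origin (TCP) lies between the finger pads; the fingertips stand 8 mm ahead of it and the grasp point (between the pads) lies 11 mm behind it; x points along the fingers, y is the direction in which the jaws open and shut, and the axes are right-handed (so a half turn about x gives the same grasp; the last joint's range is limited). The gripper opens to 94 mm and grips with 3 to 60 N. Pads are 16 mm wide; open, the fingers measure 119 mm over their backs; the gripper's body (75 mm by 177 mm) begins 78 mm behind the grasp point.
Start: joints at [-1.237, 0.3, 1.521, -0, 1.321, -0.067], TCP at [214.578, -506.405, 213.446] pointing down, gripper open.
Joint ranges: [-3.03, 3.03], [-0.79, 2.21], [0.23, 2.52], [-1.04, 4.18], [0, 3.07], [-2.55, 2.55]. Speed limits (rad/s): [2.22, 2.22, 2.57, 3.14, 3.14, 3.14].

INTERFACE

Orientations are given as [roll, pitch, yaw] about the fixed x, y, z axes, in that order (R = Rz(yaw) Ry(pitch) Rx(roll)).
In Python, from cell import telemetry, camera, calibration, order gives the robot as it stands.
- The arm moves only by the shell command python3 -m handwheel 'ROWS' [FORCE]. ROWS is JSON, a list of rows, each a list of 7 numbers: the turn, a rotation vector about the tool's x, y, z as a fraction of full scale, then the shift along the tool's x, y, z as a fraction of full scale, then the opening, from 0 (shut) to 1 (fully open). A call has 1 to 12 rows; each row is the pose to reach, as a shift and turn from the pose measured when the call began, along the tool's axes at that moment, turning the shorter way round; what a row does not reach only later rows make up. Full scale, the value 1, is 300 mm for a shift and pi rad for a turn. A row lasts 1/8 s, in which the tool goes at most 62.5 mm and 10.7 degrees, less where a joint would pass 70% of its speed; a pose out of reach is approached as far as the arm can. A call with a number of a shift or a turn outside -1 to 1 is refused whole. A call with a gripper value outside its range is refused whole. The fingers move at their own pace and stop on an object; FORCE is the grip in N (left out, the last holds). Time passes only in rows, so rows that repeat a pose let the fingers close. It gives the time, the measured TCP pose, the force and the opening at its end, in the units of the state.
- telemetry.read_state(): the state, without advancing time (a new reading comes with each control period).
- camera(name): name is "scene" or "top"; returns the picture (400x640x3 uint8, red, green, blue); there is no depth.
- calibration(name): a dict with "fov_y" (degrees; the focal length in pixels is half the picture's height over the tangent of half this angle, whatever the lens; pixels are square), "cx", "cy" (the principal point, pixels), "position" and "attitude" of the camera in the world. Camera axes: x right, y down, z forward; pixel columns grow to the right and rows downward; lengths in mm; the calibration is good to about 2 mm. A picture is of the moment at which its call begins. calibration takes no time and is no camera call.
- order.sign_off(): hands the job in, once; it reports no verdict.
The state is a dict: "clock": time; "joints": joint angles; "qd": joint speeds; "effort": joint torques, N m; "eef_pos": TCP position; "eef_rot": TCP orientation; "wrist_force": force on the tool from outside, world axes, zero at the start; "moment": the same for the moment, N m; "finger_gap": finger opening in mm.
Only numpy, scipy, OpenCV 4.12 (cv2) and the standard library are available. Lean on these libraries where they do the work, as an engineer would, in place of code of your own. Each camera call takes 0.05 s, during which the arm holds its last target.

## Working session

There is one attempt and no reset: what is moved stays moved. The work goes in short steps, Python scripts to look and compute and a shell command to move; the robot and the scene stay as the last step left them, time stands still between calls to the robot, and variables do not carry over. Pictures are saved under pics/ and viewed, and the job is handed in when it is done.

```bash
ls; mkdir -p pics; python3 - <<'E'
from cell import telemetry,camera,calibration
import cv2
print(telemetry.read_state())
for n in ("scene","top"):
    print(n,calibration(n)); cv2.imwrite(f"pics/{n}0.png",camera(n)[:,:,::-1])
E
```

```text
pics
{'clock': 0.0, 'joints': array([-1.23663239e+00,  3.00467856e-01,  1.52160176e+00,  1.33631222e-05,
        1.32071742e+00, -6.65427207e-02]), 'qd': array([-0.00026594, -0.00026309,  0.00083216, -0.00052538,  0.00111859,
       -0.00083354]), 'effort': array([ 6.69835972e-04, -5.31808412e+01, -3.52730656e+01,  7.08561670e-02,
        2.44786829e-02, -1.12387474e-04]), 'eef_pos': array([ 214.47977148, -506.1670294 ,  212.87936319]), 'eef_rot': array([-1.64817559,  1.56960187,  1.8941204 ]), 'wrist_force': array([ 0.49160288, -0.16994255,  0.28707546]), 'moment': array([-0.00673937, -0.01599337,  0.00674385]), 'finger_gap': 93.80213699480072}
scene {'fov_y': 53.07649384466736, 'cx': 312.88311691279273, 'cy': 205.8963575262379, 'position': array([837.19596797, 683.4347411 , 889.98274564]), 'attitude': array([-2.42621125, -0.02038264,  2.63178937])}
top {'fov_y': 45.57987038499294, 'cx': 316.84208239654765, 'cy': 193.13235726942926, 'position': array([ 473.4520895 ,   97.37187101, 1161.35298377]), 'attitude': array([-3.07896557,  0.02255149, -1.60032517])}
```

View pics/scene0.png

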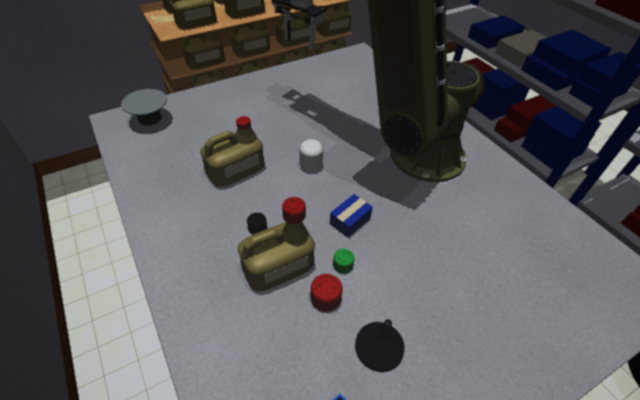

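View pics/top0.png

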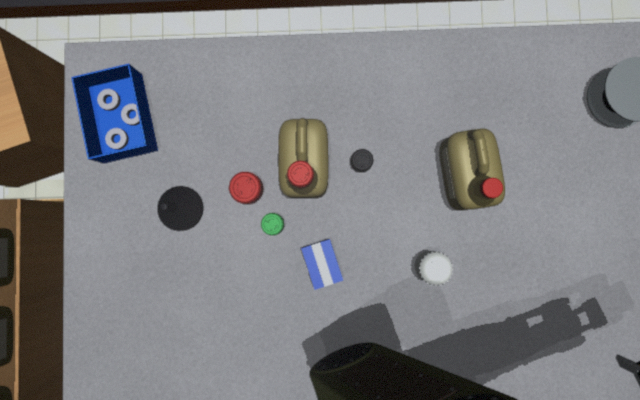

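The scene picture shows a jug with a red cap at (294,210), a far jug with a small red cap at (244,122), and loose caps: red (326,291), green (343,260) and black (257,222). In the top picture these sit at (300,174), (492,188), (245,187), (272,223) and (361,160). I'll crop closer and measure.

```bash
cat > h.py <<'E'
import numpy as np,cv2
from cell import calibration,camera,telemetry
from scipy.spatial.transform import Rotation as R
def ray(n,u,v):
    c=calibration(n);f=200/np.tan(np.radians(c['fov_y'])/2)
    d=R.from_euler('xyz',c['attitude']).as_matrix()@np.array([(u-c['cx'])/f,(v-c['cy'])/f,1])
    return np.array(c['position']),d/np.linalg.norm(d)
def plane(n,u,v,z):
    p,d=ray(n,u,v);return p+d*(z-p[2])/d[2]
def tri(a,b):
    (p,d),(q,e)=ray('scene',*a),ray('top',*b)
    s=np.linalg.lstsq(np.c_[d,-e],q-p,rcond=None)[0]
    A,B=p+s[0]*d,q+s[1]*e
    return (A+B)/2,np.linalg.norm(A-B)
def red(im):
    h=cv2.cvtColor(im,cv2.COLOR_RGB2HSV)
    return (((h[...,0]<8)|(h[...,0]>172))&(h[...,1]>130)&(h[...,2]>50)).astype(np.uint8)
E
python3 - <<'E'
from h import *
S=cv2.imread('pics/scene0.png')[:,:,::-1];T=cv2.imread('pics/top0.png')[:,:,::-1]
for n,im in(('scene',S),('top',T)):
    k,l,st,c=cv2.connectedComponentsWithStats(red(im))
    for i in range(1,k):
        if st[i,4]>60: print(n,st[i],c[i].round(1), plane(n,*c[i],213).round(1),plane(n,*c[i],10).round(1))
a=cv2.resize(S[185:325,220:380],None,fx=4,fy=4,interpolation=cv2.INTER_CUBIC)
b=cv2.resize(T[110:215,230:345],None,fx=4,fy=4,interpolation=cv2.INTER_CUBIC)
d=cv2.resize(T[110:215,430:520],None,fx=4,fy=4,interpolation=cv2.INTER_CUBIC)
cv2.imwrite('pics/a.png',a[:,:,::-1]);cv2.imwrite('pics/b.png',np.hstack([b,d])[:,:,::-1])
E
```

```text
scene [236 117  14   9 102] [242.9 120.9] [ 556.6 -182.   213. ] [ 472.5 -441.5   10. ]
scene [283 197  22  18 326] [293.6 205.9] [576.1 156.1 213. ] [497.8  -2.   10. ]
scene [311 274  31  30 711] [326.1 288.4] [617.3 369.8 213. ] [551.3 275.8  10. ]
top [287 161  27  26 525] [300.  173.3] [574.3 149.5 213. ] [595.9 160.7  10. ]
top [230 172  31  31 745] [244.8 187.1] [550.2 261.  213. ] [566.6 296.   10. ]
top [482 178  21  20 347] [491.7 187.4] [ 534.2 -229.8  213. ] [ 547.2 -299.9   10. ]
```

View pics/a.png

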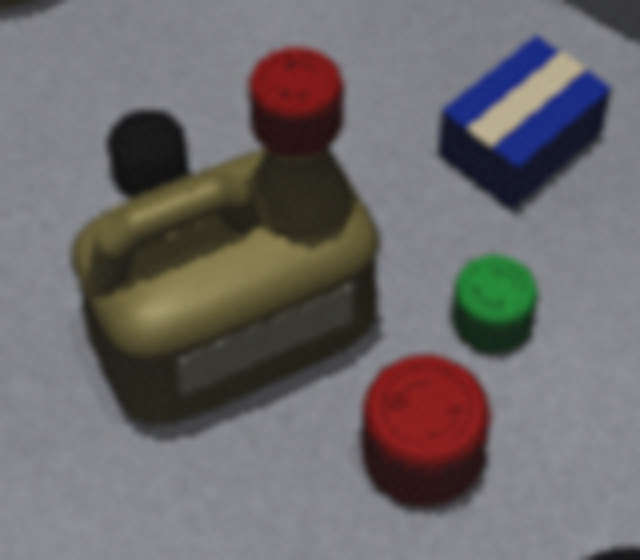

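View pics/b.png

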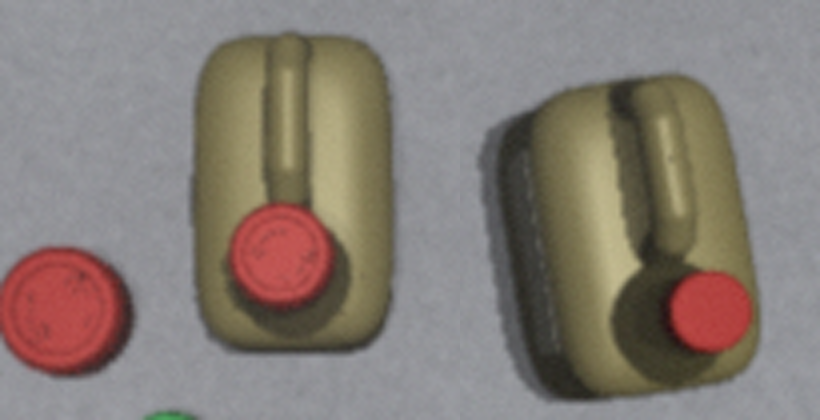

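```bash
python3 - <<'E'
from h import *
P,g=tri((294.1,204.2),(300.5,173.8)); print('captop',P.round(1),g.round(1))
print(plane('top',300.5,173.8,213.5).round(1),plane('scene',294.1,204.2,213.5).round(1))
P2,g2=tri((243.5,119.8),(492,187.3)); print('cap2',P2.round(1),g2)
# diameters
for z,(a,b) in ((213.5,((287,174),(313.7,174))),(168,((481.7,187),(502.5,187)))):
    print(np.linalg.norm(plane('top',*a,z)-plane('top',*b,z)).round(1))
s=telemetry.read_state();M=R.from_euler('xyz',s['eef_rot']).as_matrix();print(M.round(3))
t=np.array([574.5,150,201-0]) ; d=t-s['eef_pos'];print(d, (M.T@d)/300)
E
```

```text
captop [572.6 149.3 210.1] 2.4
[573.3 148.6 213.5] [572.9 152.7 213.5]
cap2 [ 535.7 -245.   168. ] 3.6640815073534996
53.5
42.8
[[-0.     0.39  -0.921]
 [ 0.001 -0.921 -0.39 ]
 [-1.    -0.001 -0.   ]]
[359.98572865 656.18492836 -11.93791516] [ 0.04158015 -1.54565203 -1.958292  ]
```

The two views agree to 2.4 mm: the cap top is at about (573,150,212) with a diameter of 53.5 mm (53 expected). The far cap measures 42.8 mm at z=168, so it's jug2's. The loose red cap is larger and lies on the bench, so the target is top (300,174). I'll rise first, then traverse.

```bash
python3 -m handwheel '[[0,0,0,-0.2,0,0,1],[0,0,0,-0.4,0,0,1],[0,0,0,-0.4,-0.75,-0.95,1],[0,0,0,-0.4,-0.75,-0.95,1],[0,0,0,-0.4,-0.75,-0.95,1],[0,0,0,-0.4,-0.75,-0.95,1],[0,0,0,-0.4,-0.75,-0.95,1],[0,0,0,-0.4,-0.75,-0.95,1],[0,0,0,-0.4,-0.75,-0.95,1],[0,0,0,-0.4,-0.75,-0.95,1]]'
cat > g.py <<'E'
from h import *
import sys
def go(t):
    s=telemetry.read_state();M=R.from_euler('xyz',s['eef_rot']).as_matrix()
    print(s['clock'],s['eef_pos'].round(1),'q',s['joints'].round(2),'F',s['wrist_force'].round(1),'gap',round(s['finger_gap'],1),'moment',s['moment'].round(2))
    print('toolx',M[:,0].round(3),'tooly',M[:,1].round(3),'rows',(M.T@(np.array(t)-s['eef_pos'])/300).round(4), 'level rot',(R.from_matrix(M.T)*R.from_rotvec(np.cross(M[:,0],[0,0,-1]))*R.from_matrix(M)).as_rotvec().round(4)/np.pi)
go([float(x) for x in sys.argv[1:4]])
E
python3 g.py 573 150 300
```

```text
clock: 1.35
eef_pos: [389.0, -188.2, 333.0]
eef_rot: [-1.282, 1.57, 2.261]
wrist_force: [0.3, 0.2, -0.6]
finger_gap: 94.1
1.35 [ 389.  -188.2  333. ] q [-0.54 -0.04  1.63  0.    1.55  0.63] F [ 0.3  0.2 -0.6] gap 94.1 moment [-0.03 -0.    0.02]
toolx [-0.001  0.001 -1.   ] tooly [ 0.39  -0.921 -0.001] rows [ 0.1107 -0.7983 -1.005 ] level rot [-0.          0.00012732  0.00038197]
```

```bash
python3 -m handwheel '[[0,0,0,0,-0.8,-1,1],[0,0,0,0,-0.8,-1,1],[0,0,0,0,-0.8,-1,1],[0,0,0,0,-0.8,-1,1],[0,0,0,0,-0.8,-1,1],[0,0,0,0,-0.8,-1,1],[0,0,0,0,-0.8,-1,1],[0,0,0,0,-0.8,-1,1],[0,0,0,0,-0.8,-1,1],[0,0,0,0,-0.8,-1,1]]'
python3 g.py 573 150 184
python3 - <<'E'
from h import *
for n in('scene','top'): cv2.imwrite(f'pics/{n}1.png',camera(n)[:,:,::-1])
E
```

```text
clock: 2.6
eef_pos: [571.3, 148.5, 333.8]
eef_rot: [-2.019, 1.57, 1.522]
wrist_force: [0.7, -0.7, 1.3]
finger_gap: 93.9
2.6 [571.3 148.5 333.8] q [0.19 0.34 1.2  0.   1.61 1.36] F [ 0.7 -0.7  1.3] gap 93.9 moment [ 0.01 -0.04 -0.01]
toolx [ 0.     0.001 -1.   ] tooly [ 0.389 -0.921 -0.001] rows [ 0.4994 -0.0019 -0.0067] level rot [ 0.         -0.00015915  0.00031831]
```

View pics/scene1.png

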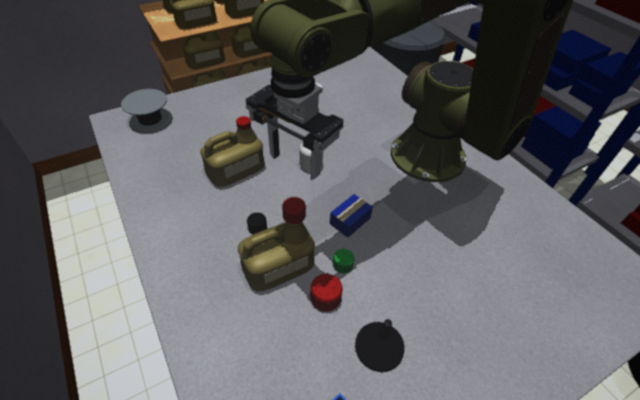

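The gripper appears at scene (297,150), short of the cap. I'll check where it should project.

```bash
python3 g.py 573 150 184; python3 - <<'E'
from h import *
def proj(n,P):
    c=calibration(n);f=200/np.tan(np.radians(c['fov_y'])/2)
    x=R.from_euler('xyz',c['attitude']).as_matrix().T@(np.array(P)-c['position']);return x[:2]/x[2]*f+[c['cx'],c['cy']]
for n in('scene','top'): print(n,proj(n,[571,148,334]),proj(n,[571,148,213]))
cv2.imwrite('pics/scene2.png',camera('scene')[:,:,::-1])
E
```

```text
2.7 [571.4 149.  333.7] q [0.19 0.34 1.2  0.   1.61 1.36] F [-0.3 -1.1  0.8] gap 93.9 moment [-0.01  0.   -0.  ]
toolx [-0.     0.001 -1.   ] tooly [ 0.39  -0.921 -0.001] rows [ 4.989e-01 -3.000e-04 -6.100e-03] level rot [ 0.00000000e+00 -9.54929659e-05  3.18309886e-04]
scene [292.99323059 163.11600462] [293.91173337 202.66676739]
top [296.94019375 167.99252496] [300.82245527 174.95564324]
```

View pics/top1.png

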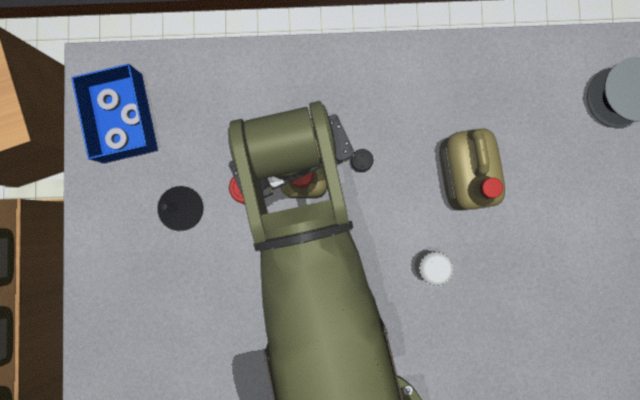

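View pics/scene2.png

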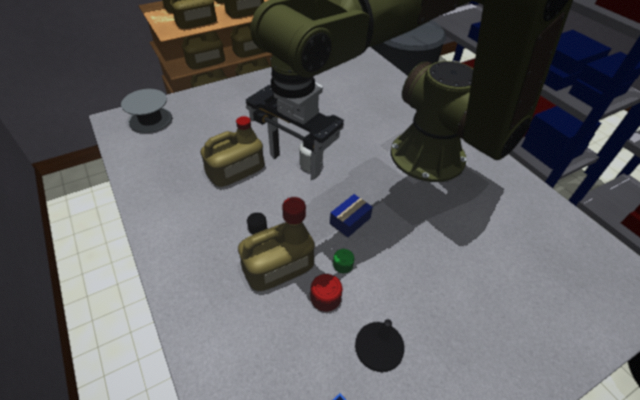

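The scene picture shows the fingertips at (275,158) and (313,176). Their midpoint (294,167) matches the projection, so the arm is above the cap. Now I'll descend.

```bash
python3 -m handwheel '[[0,0,0,0.1,0,-0.006,1],[0,0,0,0.25,0,-0.006,1],[0,0,0,0.38,0,-0.006,1],[0,0,0,0.45,0,-0.006,1],[0,0,0,0.498,0,-0.006,1],[0,0,0,0.498,0,-0.006,1],[0,0,0,0.498,0,-0.006,1]]'
python3 g.py 573 150 184
python3 - <<'E'
from h import *
a=camera('scene');cv2.imwrite('pics/scene3.png',cv2.resize(a[110:310,190:400],None,fx=2.9,fy=2.9,interpolation=cv2.INTER_CUBIC)[:,:,::-1])
E
```

```text
clock: 3.62
eef_pos: [573.4, 150.2, 185.3]
eef_rot: [-2.74, 1.569, 0.802]
wrist_force: [0.6, -0.7, -0.5]
finger_gap: 93.9
3.625 [573.4 150.2 185.3] q [0.19 0.42 1.43 0.   1.29 1.36] F [ 0.6 -0.7 -0.5] gap 93.9 moment [-0.02  0.01 -0.04]
toolx [ 0.001  0.001 -1.   ] tooly [ 0.39  -0.921 -0.001] rows [ 0.0042 -0.      0.0014] level rot [ 0.         -0.00054113  0.00022282]
```

View pics/scene3.png

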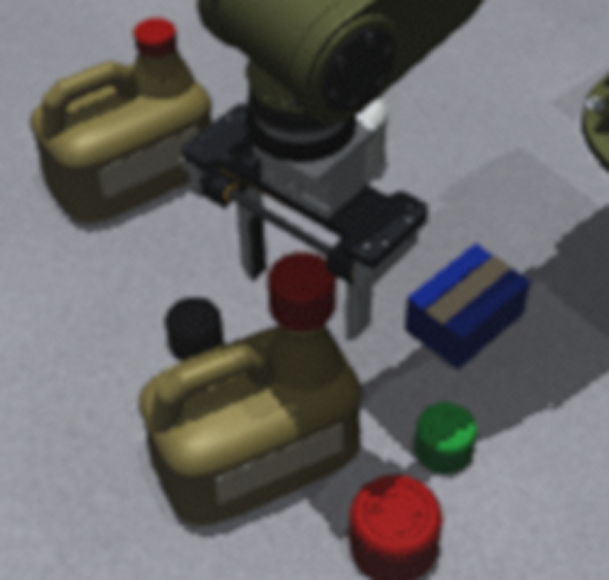

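The fingers straddle the cap at crop (255,275) and (357,335), with the cap between them at (302,290). I'll close gently.

```bash
python3 -m handwheel '[[0,0,0,0.004,0,0,0.6],[0,0,0,0.004,0,0,0.6],[0,0,0,0.004,0,0,0.5],[0,0,0,0.004,0,0,0.5],[0,0,0,0.004,0,0,0.5],[0,0,0,0.004,0,0,0.5]]' 4
python3 g.py 573 150 184
```

```text
clock: 4.42
eef_pos: [573.5, 149.9, 184.1]
eef_rot: [-2.966, 1.569, 0.575]
wrist_force: [1.8, -3.7, -0.4]
finger_gap: 52.4
4.425 [573.5 149.9 184.1] q [0.19 0.42 1.43 0.   1.29 1.36] F [ 1.8 -3.7 -0.4] gap 52.4 moment [-0.49 -0.21  0.02]
toolx [ 0.002  0.001 -1.   ] tooly [ 0.39  -0.921 -0.   ] rows [ 0.0003 -0.0009  0.0015] level rot [-0.00000000e+00 -5.72957795e-04  9.54929659e-05]
```

```bash
python3 -m handwheel '[[0,0,0,0,0.003,0,0.5],[0,0,0,0,0.003,0,0.5],[0,0,0,0,0.003,0,0.5]]' 4
python3 g.py 573 150 184
```

```text
clock: 4.8
eef_pos: [573.6, 149.7, 184.1]
eef_rot: [-2.472, 1.569, 1.07]
wrist_force: [-1.6, 5.2, -0.0]
finger_gap: 52.7
4.8 [573.6 149.7 184.1] q [0.19 0.42 1.43 0.   1.29 1.36] F [-1.6  5.2 -0. ] gap 52.7 moment [ 0.88  0.42 -0.03]
toolx [ 0.001  0.002 -1.   ] tooly [ 0.39  -0.921 -0.001] rows [ 0.0003 -0.0016  0.0014] level rot [ 0.         -0.00057296  0.00044563]
```

```bash
python3 -m handwheel '[[0,0,0,0,-0.0012,0,0.4],[0,0,0,0,-0.0012,0,0.4],[0,0,0,0,-0.0012,0,0.4]]' 45
python3 g.py 573 150 184
python3 -m handwheel '[[0,0,0,0.004,0,0,0.4],[0,0,0,0.008,0,0,0.4],[0,0,0,0.012,0,0,0.4],[0,0,0,0.016,0,0,0.4],[0,0,0,0.018,0,0,0.4],[0,0,0,0.018,0,0,0.4]]' 45
python3 g.py 573 150 184
```

```text
clock: 5.18
eef_pos: [573.6, 149.8, 184.1]
eef_rot: [-2.644, 1.569, 0.898]
wrist_force: [1.4, -3.1, 0.4]
finger_gap: 52.0
5.175 [573.6 149.8 184.1] q [0.19 0.42 1.43 0.   1.29 1.36] F [ 1.4 -3.1  0.4] gap 52.0 moment [-0.51 -0.21 -0.02]
toolx [ 0.001  0.002 -1.   ] tooly [ 0.39  -0.921 -0.001] rows [ 0.0004 -0.0014  0.0016] level rot [-0.         -0.00060479  0.00031831]
clock: 5.92
eef_pos: [573.7, 149.8, 179.9]
eef_rot: [-2.87, 1.568, 0.672]
wrist_force: [-5.6, -2.7, 11.1]
finger_gap: 51.9
5.925 [573.7 149.8 179.9] q [0.19 0.42 1.44 0.   1.28 1.36] F [-5.6 -2.7 11.1] gap 51.9 moment [-0.43  0.87 -0.04]
toolx [ 0.002  0.002 -1.   ] tooly [ 0.39  -0.921 -0.001] rows [-0.0137 -0.0015  0.0018] level rot [-0.         -0.00089127  0.00025465]
```

Pressed 4.2 mm at 11 N, which matches the spring. I'll press a little more and start turning anticlockwise (negative about tool x).

```bash
python3 -m handwheel '[[0,0,0,0.009,0,0.001,0.4],[0,0,0,0.009,0,0.001,0.4],[-0.02,0,0,0.009,0,0.001,0.4],[-0.05,0,0,0.009,0,0.001,0.4],[-0.08,0,0,0.009,0,0.001,0.4],[-0.11,0,0,0.009,0,0.001,0.4],[-0.11,0,0,0.009,0,0.001,0.4]]' 50
python3 g.py 573 150 179
python3 - <<'E'
from h import *
a=camera('scene');cv2.imwrite('pics/scene4.png',cv2.resize(a[110:310,190:400],None,fx=2.9,fy=2.9,interpolation=cv2.INTER_CUBIC)[:,:,::-1])
E
```

```text
clock: 6.8
eef_pos: [574.1, 149.7, 178.9]
eef_rot: [2.804, 1.565, 0.41]
wrist_force: [-0.2, -2.2, 11.9]
finger_gap: 52.1
6.8 [574.1 149.7 178.9] q [0.19 0.42 1.44 0.   1.28 1.02] F [-0.2 -2.2 11.9] gap 52.1 moment [-0.39  0.16  0.04]
toolx [ 0.005  0.002 -1.   ] tooly [ 0.68  -0.733  0.002] rows [-0.0004 -0.0032  0.0021] level rot [-0.         -0.0017507  -0.00060479]
```

View pics/scene4.png

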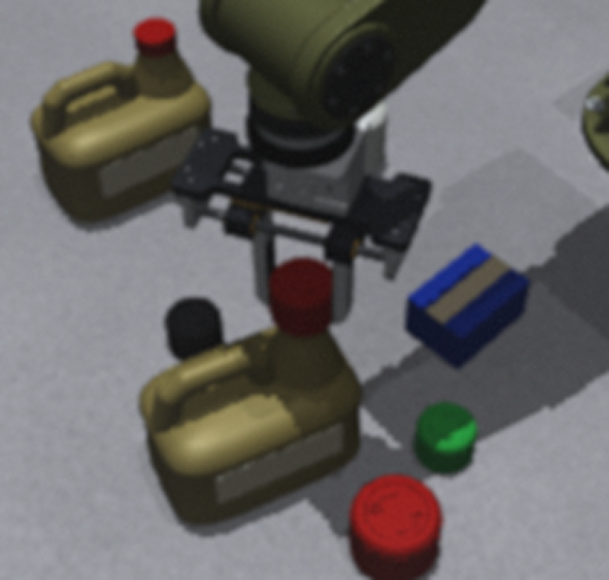

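Turned 20° with almost no moment. The jug looks unchanged, so the cap itself is turning. Continuing to about 63°.

```bash
python3 -m handwheel '[[-0.03,0,0,0.005,0,0,0.4],[-0.06,0,0,0.005,0,0,0.4],[-0.09,0,0,0.005,0,0,0.4],[-0.12,0,0,0.005,0,0,0.4],[-0.15,0,0,0.005,0,0,0.4],[-0.18,0,0,0.005,0,0,0.4],[-0.21,0,0,0.005,0,0,0.4],[-0.23,0,0,0.005,0,0,0.4],[-0.23,0,0,0.005,0,0,0.4],[-0.23,0,0,0.005,0,0,0.4]]' 50
python3 g.py 573 150 179
python3 - <<'E'
from h import *
a=camera('scene');cv2.imwrite('pics/scene5.png',cv2.resize(a[110:310,190:400],None,fx=2.9,fy=2.9,interpolation=cv2.INTER_CUBIC)[:,:,::-1])
E
```

```text
clock: 8.1
eef_pos: [574.9, 148.9, 179.0]
eef_rot: [1.835, 1.562, 0.162]
wrist_force: [-0.0, -7.6, 12.5]
finger_gap: 51.9
8.1 [574.9 148.9 179. ] q [ 0.19  0.42  1.44 -0.    1.27  0.29] F [-0.  -7.6 12.5] gap 51.9 moment [-1.48  0.06  0.03]
toolx [ 0.008  0.001 -1.   ] tooly [ 0.995 -0.102  0.008] rows [-0.     -0.0068 -0.003 ] level rot [-0.         -0.00070028 -0.00257831]
```

View pics/scene5.png

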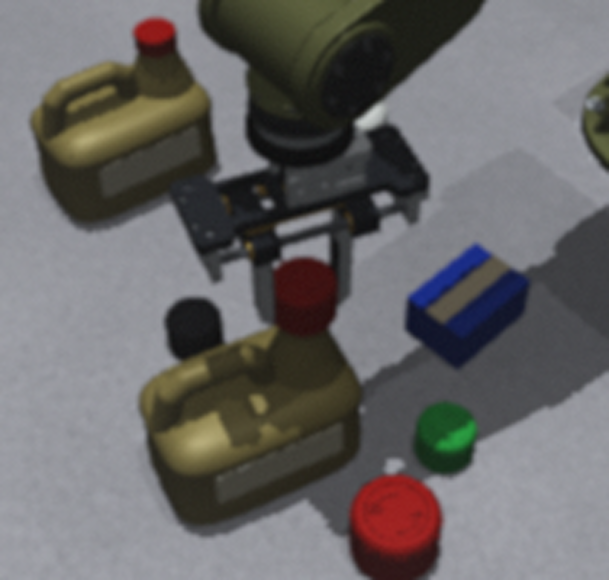

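Turned 61° in all (tool y from -67° to -6°), still pressed about 5 mm, and the jug is unmoved. I'll lift a little and watch the force.

```bash
python3 -m handwheel '[[0,0,0,-0.01,0,0,0.4],[0,0,0,-0.02,0,0,0.4],[0,0,0,-0.035,0,0,0.4],[0,0,0,-0.035,0,0,0.4]]' 50
python3 g.py 574 149 270
```

```text
clock: 8.65
eef_pos: [575.0, 148.7, 189.7]
eef_rot: [1.8, 1.562, 0.127]
wrist_force: [1.1, -3.7, 0.9]
finger_gap: 52.2
8.65 [575.  148.7 189.7] q [ 0.19  0.41  1.43 -0.    1.29  0.29] F [ 1.1 -3.7  0.9] gap 52.2 moment [-0.73 -0.3  -0.02]
toolx [ 0.009  0.001 -1.   ] tooly [ 0.995 -0.102  0.009] rows [-0.2677 -0.0011 -0.0011] level rot [ 0.         -0.00063662 -0.00273747]
```

```bash
python3 -m handwheel '[[0,0,0,-0.04,0,0,0.4],[0,0,0,-0.1,0,0,0.4],[0,0,0,-0.16,0,0,0.4],[0,0,0,-0.22,0,0,0.4],[0,0,0,-0.268,0,0,0.4],[0,0,0,-0.268,0,0,0.4],[0,0,0,-0.268,0,0,0.4],[0,0,0,-0.268,0,0,0.4]]' 50
python3 g.py 574 149 270
python3 - <<'E'
from h import *
a=camera('scene');b=camera('top');cv2.imwrite('pics/scene6.png',cv2.resize(a[60:310,190:400],None,fx=2.3,fy=2.3,interpolation=cv2.INTER_CUBIC)[:,:,::-1]);cv2.imwrite('pics/top6.png',b[:,:,::-1])
A=cv2.imread('pics/scene0.png').astype(int)[:,:,::-1]
for nm,c in(('scene',a),('top',b)):
  k,l,st,ce=cv2.connectedComponentsWithStats(red(c))
  for i in range(1,k):
    if st[i,4]>60: print(nm,st[i],ce[i].round(1))
E
```

```text
clock: 9.65
eef_pos: [574.1, 148.6, 269.4]
eef_rot: [1.786, 1.563, 0.112]
wrist_force: [0.5, -0.6, -1.0]
finger_gap: 52.5
9.65 [574.1 148.6 269.4] q [ 0.19  0.36  1.31 -0.    1.46  0.29] F [ 0.5 -0.6 -1. ] gap 52.5 moment [-0.05 -0.04  0.03]
toolx [ 0.008  0.001 -1.   ] tooly [ 0.995 -0.102  0.007] rows [-0.0021 -0.0005 -0.0014] level rot [ 0.         -0.0005093  -0.00235549]
scene [535  97  19  17 160] [542.9 104.7]
scene [237 117  13   9 104] [243. 121.]
scene [284 171  22  17 303] [294.1 178.9]
scene [311 274  31  30 732] [326.  288.5]
top [230 172  21  31 472] [240.1 188.1]
top [482 178  21  20 348] [491.7 187.4]
```

View pics/scene6.png

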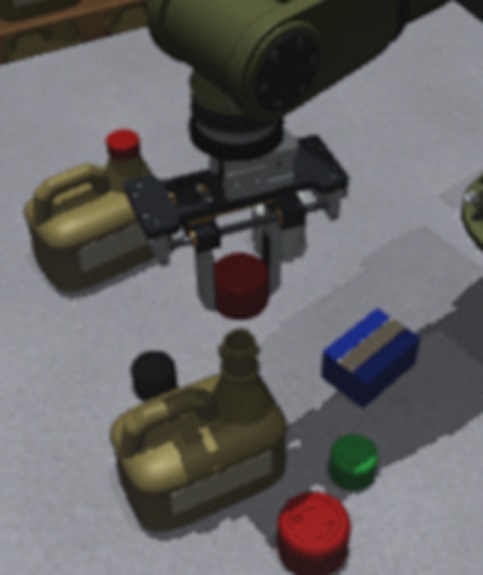

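View pics/top6.png

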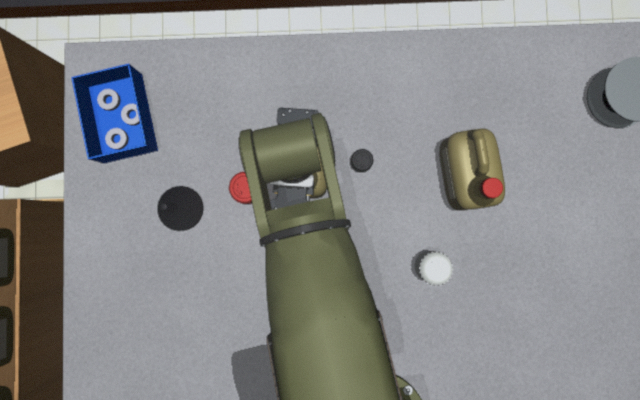

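The cap is held level at scene (294,179), straight above the open neck at scene (294,208). That is where the mouth at z=200 should appear. The other objects sit at their original pixels, so I'm handing it in.

```bash
python3 - <<'E'
from h import *
print(plane('scene',294.3,207.8,200).round(1)); s=telemetry.read_state();print(abs(s['qd']).max(),s['eef_pos'],s['finger_gap'])
from cell import order
print(order.sign_off())
E
```

```text
[572.3 151.9 200. ]
0.003294511370834382 [574.15399119 148.60749077 269.5629227 ] 51.93122097834071
the job is handed in; nothing more can be done
None
```

I opened the target jug and handed the job in at about 9.8 s of the 35 s allowed. The gripper is holding the cap still above the open mouth. The sign-off gives no verdict, so these are my own last checks:

- **Press:** I pressed the cap down about 5 mm, at 12–12.5 N, which fits the stated spring.
- **Turn:** I turned it 61° anticlockwise while it was down. The wrist moment stayed near zero and the jug did not turn with it.
- **Lift:** The lift needed no noticeable pull, so the cap was free.
- **Cap at the end:** Its centre is about 80 mm above the mouth and the tool is within 0.5° of vertical. The grip was set to 50 N, the finger gap is 52 mm, and the arm was still.
- **Position over the mouth:** My last sighting puts the mouth at (572, 152) mm with the gripper at (574, 149) mm. That is about 4 mm apart, within the 30 mm allowed.
- **Jug and bystanders:** The jug looked upright and in place. The other jug's cap is at the same pixels as at the start. By eye, the filter, carton and funnel look where they were, though the arm hid the carton and the target jug from the top camera in the final view.

**Disagreements:** The two cameras differed by about 4 mm in y on the cap top. While centring the grip I saw sideways forces of up to about 5 N, and up to about 8 N during the turn. None of these affected the job.

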